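# Square a mosaic block into the corner jig

## Robot

A 6-joint arm with a two-finger parallel gripper is mounted at the origin on the work surface. World frame = base frame: x ahead of the robot, y to its left, z up, the work surface at z = 0. Lengths are in m, angles in degrees, forces in N, time in s.
With the tool pointing down it reaches from about 0.35 to 0.875 m from the base axis. Payload 4.2 kg.
Tool frame: the origin (TCP) lies between the finger pads; the fingertips stand 17 mm ahead of it and the grasp point (between the pads) lies 2 mm behind it; z points along the fingers, y is the line along which they close (so a half turn about z gives the same grasp; the last joint's range is limited). The gripper opens to 87 mm and grips with 3 to 60 N. Pads are 19 mm wide; open, the fingers measure 117 mm over their backs; the gripper's body (75 mm by 190 mm) begins 51 mm behind the grasp point.
Start: joints at [88.614, 22.042, 0.453, 0, -68.411, -14.817], TCP at [0.174, 0.6, 0.24] pointing down, gripper open.
Joint ranges: [-179.83, 179.83], [-69.29, 118.12], [-61.27, 80.66], [-181.25, 117.63], [-171.15, -9.14], [-177.46, 177.46]. Speed limits (degrees/s): [159.86, 159.86, 180, 180, 180, 180].

## Interface

Orientations are given as a 3x3 rotation matrix whose columns are the frame's x, y, z axes.
In Python, from station import sense, capture, r, masks_of gives the robot as it stands.
- The arm moves only by the tool apply_moves, never from a script. Its argument "steps" is a list that holds one entry, the list of rows, each a list of 7 numbers: the opening, from 0 (shut) to 1 (fully open), then the shift along the tool's x, y, z in mm, then the turn, a rotation vector about the tool's x, y, z in rad. A call has 1 to 12 rows; each row shifts and turns the commanded pose from where the row before left it, along the tool's axes as they then stand; what a row does not reach is not made up. A row lasts 1/8 s, in which the tool goes at most 62.5 mm and 10.7 degrees, less where a joint would pass 70% of its speed; a pose out of reach is approached as far as the arm can. A call with a gripper value outside its range is refused whole. The fingers move at their own pace and stop on an object; the grip force is fixed at half the most. Time passes only in rows, so rows that do not move let the fingers close. It gives the time, the measured TCP pose, the force and the opening at its end, in the units of the state.
- sense(): the state, without advancing time (a new reading comes with each control period).
- capture(name): name is "side" or "top"; returns a dict with "color" (420x560x3 uint8, red, green, blue), "vfov" (degrees; the focal length in pixels is half the picture's height over the tangent of half this angle, whatever the lens; pixels are square), "cx", "cy" (the principal point, pixels), "T" (4x4, takes a point from camera to world coordinates). Camera axes: x right, y down, z forward; pixel columns grow to the right and rows downward; lengths in m; the calibration is good to about 2 mm. A picture is of the moment at which its call begins. There is no depth.
- r.finish_job(): hands the job in, once; it reports no verdict.
Trained networks look in a picture, given as the dict that the camera call returned (one of the last four; its "shot" number tells which), for a name from the list of things; names that differ only in an ending like _2 or _b are one class to them, and where a whole thing is asked for, a point or a joint stands for the part that bears it (a point fixed in the world has none). Each returns a list of dicts, best first, with "confidence" (0 to 1); they miss things now and then, are a little off and sometimes report something else, mostly with a low value. They report only what shows in the picture. A call takes as long as a camera call.
- masks_of(picture, thing): "pixels" (420x560 bool, what is visible of it) and "box" ([left, top, width, height] in pixels, round what is visible of it).
The state is a dict: "time_s": time; "joints": joint angles; "joint_velocities": joint speeds; "effort": joint torques, N m; "tcp_pos": TCP position; "ee_rot": TCP orientation; "wrist_force": force on the tool from outside, world axes, zero at the start; "moment": the same for the moment, N m; "gripper_width": opening from 0.0 (shut) to 1.0 (fully open).
Only numpy, scipy, OpenCV 4.12 (cv2) and the standard library are available. Lean on these libraries where they do the work, as an engineer would, in place of code of your own. Each camera call takes 0.05 s, during which the arm holds its last target. There are 200 camera calls.

## Task

Slide the blue mosaic block across the bench into the corner of the red jig, its long side flush against the long stop and its end flush against the short stop, and finish while still holding it there, pressed firmly against both stops at once. Its mortar is still soft, so slide it flat on the bench and never lift or tip it, and leave the orange block, the jar and the brush where they are.

Things in the scene. Friction and masses are not known exactly. Their poses are not given: they have to be found in the camera images.
- blue_block: Cast smooth grey block, 100 mm (own x) by 60 mm (own y) by 40 mm high, about 0.5 kg, with a top of 5 by 3 blue mosaic squares. Loose, lying flat on the bench, on which it slides easily, as it does along the stops (friction about 0.35). Origin: centre of its underside; z up. It is the same turned half round.
- orange_block: A second block of the same shape and size with orange and red mosaic squares; leave it alone. Origin: centre of its underside. The two blocks may swap places.
- jig: Corner jig fixed to the bench. Origin: the inner corner, at bench level, where the inner faces of the two stops meet. Own x runs along the long stop, own y along the short stop, z up. The block's place is on the negative side of both: when home its centre is at x = -50 mm, y = -30 mm, its long side along x. Flat red painted lines mark the other two sides of that place.
- long_stop: Long red-painted metal stop of the jig: a fixed bar 18 mm wide and 14 mm high. Origin and axes are those of the jig; its inner face is the plane y = 0 of the jig, the bar lies at y = 0 to 18 mm and x = -160 to +18 mm.
- short_stop: Short red-painted metal stop of the jig: a fixed bar 18 mm wide and 14 mm high. Origin and axes are those of the jig; its inner face is the plane x = 0 of the jig, the bar lies at x = 0 to 18 mm and y = -90 mm to 0.
- jar: Glass jar with a steel lid, 66 mm in diameter, 100 mm high, standing upright. Origin: centre of its underside. Leave it alone.
- brush: Hand brush lying on the bench beyond the jig, about 200 mm long. Leave it alone.

How it is judged (in metres and radians):
At the end, for the whole second after the job is handed in: For the whole last second the fingers press the blue block against both stops at once, with more than 2 N on each stop; the block lies flat on the bench at rest, its centre within 3 mm of its place in the corner along each stop and its long side within 0.04 rad of the long stop (contact force between blue_block and long_stop above 2 N and contact force between blue_block and short_stop above 2 N and contact force between the fingers and blue_block above 2 N and x of blue_block in the frame of jig between -0.053 and -0.047 m and y of blue_block in the frame of jig between -0.033 and -0.027 m and angle between the x axis of blue_block and the x axis of jig, either way round below 0.04 rad and angle between blue_block's own z axis and vertical below 0.05 rad and height (world z) of blue_block below 0.004 m and linear speed of blue_block below 0.01 m/s); the arm keeps its last pose, push and grip.
It fails at once if the blue block is lifted off the bench (more than 12 mm) or tipped (height (world z) of blue_block above 0.012 m or angle between blue_block's own z axis and vertical above 0.2 rad).
It fails at once if the orange block, the jar or the brush is moved by more than 15 mm (distance of any of orange_block, jar, brush from where it was at the start of the episode above 0.015 m).
It also fails if it takes over 69 s, if anything falls off the work surface, if the arm or the gripper's body presses on something with over 40 N, if the wrist force passes 120 N, or if a joint passes its speed limit or range.

## Working session

There is one attempt and no reset: what is moved stays moved. The work goes in short steps, Python scripts to look and compute and a tool call to move; the robot and the scene stay as the last step left them, time stands still between calls to the robot, and variables do not carry over. Pictures are saved under pics/ and viewed, on a budget of 10 in all, crops included, one or two more only if the job needs it, and the job is handed in when it is done.

Besides the shell and the picture viewer there is one more tool, called as name(argument=value, ...), one argument or row to a line, values as JSON. apply_moves: Moves the arm, as the interface text tells. Its arguments: {"type":"object","properties":{"steps":{"type":"array","items":{"type":"array","items":{"type":"array","items":{"type":"number"}}}}},"required":["steps"]}

```bash
mkdir -p pics; ls; cat > h.py <<'E'
import numpy as np, cv2
from station import sense, capture, r, masks_of
def ray(p,u,v,z):
    f=p["color"].shape[0]/2/np.tan(np.radians(p["vfov"]/2)); T=np.array(p["T"])
    d=T[:3,:3]@np.array([(u-p["cx"])/f,(v-p["cy"])/f,1]); o=T[:3,3]
    return o+d*(z-o[2])/d[2]
def proj(p,X):
    f=p["color"].shape[0]/2/np.tan(np.radians(p["vfov"]/2)); T=np.array(p["T"])
    c=T[:3,:3].T@(np.array(X)-T[:3,3]); return np.array([p["cx"]+f*c[0]/c[2],p["cy"]+f*c[1]/c[2]])
def save(p,n): cv2.imwrite(f"pics/{n}.png",p["color"][:,:,::-1])
E
python3 - <<'E'
from h import *
for c in("top","side"):
    p=capture(c); save(p,c+"1"); print(c,np.round(p["T"],3).tolist(),p["vfov"])
    for t in("blue_block","orange_block","jig","long_stop","short_stop","jar","brush"):
        for m in masks_of(p,t)[:2]:
            ct=max(cv2.findContours(m["pixels"].astype(np.uint8),0,1)[0],key=cv2.contourArea)
            R=cv2.minAreaRect(ct)
            print(t,round(m["confidence"],2),m["box"],[np.round(ray(p,*q,0.04 if 'block' in t else .014)[:2],4).tolist() for q in cv2.boxPoints(R)] if c=="top" else "")
print(sense())
E
```

```text
pics
top [[0.008, -0.999, 0.047, 0.545], [-1.0, -0.007, 0.018, 0.033], [-0.017, -0.047, -0.999, 1.042], [0.0, 0.0, 0.0, 1.0]] 51.79944018479072
blue_block 0.66 [367.8, 177.2, 34.4, 48.7] [[0.6552, -0.1692], [0.6656, -0.2357], [0.5672, -0.2496], [0.5568, -0.1834]]
orange_block 0.73 [409.1, 242.0, 33.0, 45.2] [[0.5166, -0.2663], [0.5172, -0.3371], [0.4169, -0.3361], [0.4161, -0.2656]]
jig 0.58 [219.4, 196.5, 50.7, 77.1] [[0.4434, 0.1796], [0.6222, 0.1677], [0.6142, 0.0579], [0.4359, 0.0706]]
jig 0.24 [127.3, 175.3, 39.9, 25.3] [[0.6241, 0.4102], [0.6872, 0.3907], [0.658, 0.301], [0.5952, 0.3207]]
long_stop 0.76 [220.3, 196.8, 13.5, 76.4] [[0.4465, 0.1796], [0.6202, 0.1649], [0.6185, 0.1455], [0.4448, 0.1603]]
short_stop 0.6 [237.5, 198.6, 32.3, 11.2] [[0.5982, 0.146], [0.6155, 0.1453], [0.6118, 0.0613], [0.5946, 0.0621]]
jar 0.95 [127.9, 174.3, 38.3, 26.6] [[0.6755, 0.4016], [0.6761, 0.3074], [0.6063, 0.306], [0.6057, 0.3999]]
brush 0.79 [305.6, 106.6, 16.1, 86.2] [[0.6376, -0.0184], [0.8383, -0.0234], [0.8371, -0.0659], [0.6366, -0.0604]]
brush 0.42 [127.2, 173.3, 41.9, 29.3] [[0.6755
[... 587 characters left out ...]
78520e-03,
       -6.84128196e+01, -1.48172752e+01]), 'joint_velocities': array([-0.00978083,  0.03476763, -0.09360114, -0.08337556,  0.06297243,
       -0.00232871]), 'effort': array([ 3.40952984e-04, -3.90410542e+01,  1.87616855e+01,  4.22409832e+00,
        1.55584887e-02, -1.93355561e-05]), 'tcp_pos': array([0.17432681, 0.60017496, 0.23956979]), 'ee_rot': array([[ 9.60288216e-01, -2.79009928e-01, -3.44297841e-05],
       [-2.79009928e-01, -9.60288217e-01,  2.21339907e-05],
       [-3.92381191e-05, -1.16487589e-05, -9.99999999e-01]]), 'wrist_force': array([-0.08915429,  0.44827758, -0.14427628]), 'moment': array([-0.01470011, -0.03878099, -0.02115929]), 'gripper_width': 0.999419326089729}
```

View pics/top1.png

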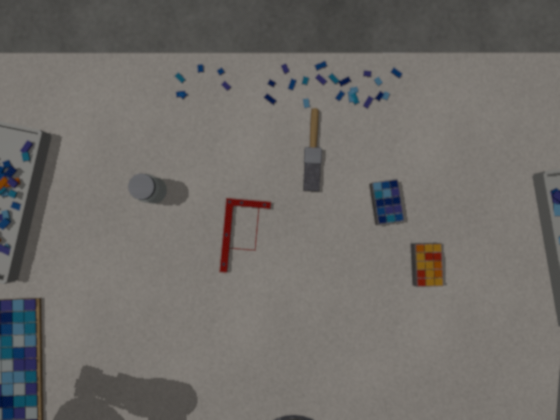

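View pics/side1.png

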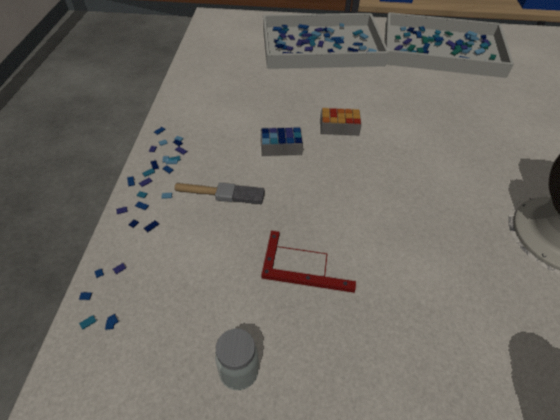

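Top view: blue block at (388,202), orange at (428,265), jig with inner corner about (233,207), brush head at (312,180), jar at (145,188). The networks agree with that. Next I'll fit the sizes I was given to the masks in both views.

```bash
cat >> h.py <<'E'
from scipy.optimize import minimize
def boxpts(x0,x1,y0,y1,h): return np.array([[x,y,z] for x in(x0,x1) for y in(y0,y1) for z in(0,h)])
BLOCK=[boxpts(-.05,.05,-.03,.03,.04)]
JIG=[boxpts(-.16,.018,0,.018,.014),boxpts(0,.018,-.09,0,.014)]
def fit(views,parts,x0):
    S=4
    def cost(q):
        c,s=np.cos(q[2]),np.sin(q[2]); t=0
        for p,m,w in views:
            im=np.zeros((420*S,560*S),np.uint8)
            for b in parts:
                W=b@np.array([[c,s,0],[-s,c,0],[0,0,1]])+[q[0],q[1],0]
                uv=np.array([(proj(p,X)+.5)*S-.5 for X in W])
                cv2.fillConvexPoly(im,cv2.convexHull(np.round(uv*16).astype(np.int32)),255,shift=4)
            a=cv2.resize(im,(560,420),interpolation=cv2.INTER_AREA)/255.
            t+=((a-m)**2).sum()/m.sum()
        return t
    x0=np.array(x0)
    sx=np.array([x0]+[x0+d for d in np.diag([.006,.006,.06])])
    o=minimize(cost,x0,method="Nelder-Mead",options=dict(initial_simplex=sx,xatol=1e-4,fatol=1e-4,maxiter=80))
    return o.x,o.fun
def red(p):
    hsv=cv2.cvtColor(p["color"],cv2.COLOR_RGB2HSV)
    k=(((hsv[...,0]<8)|(hsv[...,0]>172))&(hsv[...,1]>130)).astype(np.uint8)
    k=cv2.morphologyEx(k,cv2.MORPH_OPEN,np.ones((3,3)))
    return k
E
cat > m.py <<'E'
from h import *
P=[capture("top"),capture("side")]
def v(t,p):
    m=masks_of(p,t); return (p,m[0]["pixels"].astype(float),1) if m and m[0]["confidence"]>.4 else None
for t,parts,x0 in(("blue_block",BLOCK,[.611,-.21,.14]),("orange_block",BLOCK,[.467,-.30,0]),("jig",JIG,[.597,.147,-.08])):
    V=[v(t,p) for p in P]
    if t=="jig":
        V=[(p,red(p)*cv2.dilate(a[1],np.ones((5,5))),1) for (p,a) in zip(P,V)]
    for s in(V[:1],V[1:],V):
        q,f=fit(s,parts,x0); print(t,np.round(q,4),round(f,3))
E
python3 m.py
```

```text
blue_block [ 0.6118 -0.2136  0.1546] 0.023
blue_block [ 0.6136 -0.214   0.1454] 0.031
blue_block [ 0.6127 -0.2137  0.1577] 0.07
orange_block [ 0.4674 -0.3069  0.0202] 0.069
orange_block [ 0.4686 -0.3066  0.001 ] 0.1
orange_block [ 0.4684 -0.3071  0.0174] 0.17
jig [ 0.6008  0.1483 -0.0782] 0.315
jig [ 0.6016  0.1488 -0.0857] 0.202
jig [ 0.6025  0.1486 -0.0849] 0.521
```

apply_moves(
  steps=[
    [[1,32.4,33,0,0,0,0],[1,32.4,33,0,0,0,0],[1,32.4,33,0,0,0,0],[1,32.4,33,0,0,0,0],[1,32.4,33,0,0,0,0],[1,32.4,33,0,0,0,0],[1,32.4,33,0,0,0,0],[1,32.4,33,0,0,0,0],[1,32.4,33,0,0,0,0],[1,32.4,33,0,0,0,0],[1,32.4,33,0,0,0,0],[1,32.4,33,0,0,0,0]],
  ],
)

```text
time_s: 2.7
tcp_pos: [0.4378, 0.11, 0.24]
ee_rot: [[0.96, -0.279, 0.001], [-0.279, -0.96, 0.001], [0.001, -0.001, -1.0]]
wrist_force: [0.4, 0.7, -0.2]
gripper_width: 0.997
```

apply_moves(
  steps=[
    [[1,32.4,33,0,0,0,0],[1,32.4,33,0,0,0,0],[1,32.4,33,0,0,0,0],[1,32.4,33,0,0,0,0],[1,32.4,33,0,0,0,0],[1,32.4,33,0,0,0,0],[1,32.4,33,0,0,0,0],[1,32.4,33,0,0,0,0],[1,0,0,20,0,0,-0.145],[1,0,0,20,0,0,-0.145],[1,0,0,20,0,0,-0.145],[1,0,0,0,0,0,0]],
  ],
)

```text
time_s: 4.2
tcp_pos: [0.6114, -0.2143, 0.1777]
ee_rot: [[0.989, 0.15, -0.004], [0.15, -0.989, 0.001], [-0.004, -0.001, -1.0]]
wrist_force: [-0.5, -0.0, -0.0]
gripper_width: 1.002
```

```bash
cat > go.py <<'E'
import sys; from h import *
def go(x,y,z,yaw):
    s=sense(); R=np.array(s["ee_rot"]); d=R.T@(np.array([x,y,z])-s["tcp_pos"])*1000
    print("t",s["time_s"],"tcp",np.round(s["tcp_pos"],4),"F",np.round(s["wrist_force"],1),"M",np.round(s["moment"],2),"w",round(s["gripper_width"],3))
    print("yaw",round(np.arctan2(R[1,0],R[0,0]),4),"tilt",np.round(R[:2,2],4),"shift tool",np.round(d,1),"turn",round(-(yaw-np.arctan2(R[1,0],R[0,0])),4))
go(*map(float,sys.argv[1:]))
E
python3 go.py .6127 -.2137 .036 .152
python3 - <<'E'
from h import *
a=capture("top");b=capture("side");cv2.imwrite("pics/c2.png",cv2.resize(np.hstack([a["color"][130:320,300:480],b["color"][50:240,200:380]])[:,:,::-1],None,fx=2,fy=2))
E
```

```text
t 4.2 tcp [ 0.6114 -0.2143  0.1777] F [-0.5 -0.  -0. ] M [-0.01  0.    0.01] w 1.002
yaw 0.1502 tilt [-0.0041  0.0007] shift tool [  2.   -0.3 141.7] turn -0.0018
```

View pics/c2.png

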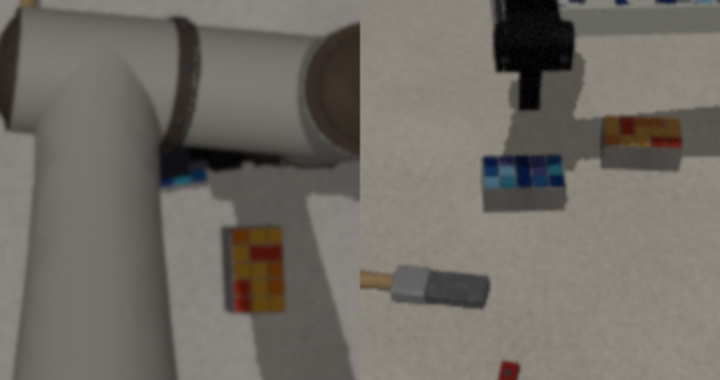

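The gripper stands over the blue block at crop (525,165), and the side view lines up. I'll descend with the fingertips at about 18 mm, above the 14 mm stops, and close.

apply_moves(
  steps=[
    [[1,2,0,30,0,0,0],[1,0,0,30,0,0,0],[1,0,0,30,0,0,0],[1,0,0,25,0,0,0],[1,0,0,17,0,0,0],[1,0,0,10,0,0,0],[1,0,0,0,0,0,0]],
  ],
)

```text
time_s: 5.18
tcp_pos: [0.6146, -0.2142, 0.0375]
ee_rot: [[0.988, 0.151, -0.0], [0.151, -0.988, -0.0], [-0.0, 0.0, -1.0]]
wrist_force: [-0.3, -0.3, 1.0]
gripper_width: 0.999
```

apply_moves(
  steps=[
    [[0.85,0,0,0,0,0,0],[0.75,0,0,0,0,0,0],[0.65,0,0,0,0,0,0],[0.5,0,0,0,0,0,0],[0.3,0,0,0,0,0,0],[0,0,0,0,0,0,0],[0,0,0,0,0,0,0],[0,0,0,0,0,0,0]],
  ],
)

```text
time_s: 6.18
tcp_pos: [0.6146, -0.214, 0.038]
ee_rot: [[0.988, 0.152, 0.0], [0.152, -0.988, 0.0], [0.0, 0.0, -1.0]]
wrist_force: [-1.8, 2.7, 5.3]
gripper_width: 0.689
```

```bash
python3 go.py .53 -.17 .035 .152
python3 - <<'E'
from h import *
b=capture("side");m=masks_of(b,"blue_block")[0];print(m["confidence"],m["box"])
cv2.imwrite("pics/c3.png",cv2.resize(b["color"][50:240,200:380][:,:,::-1],None,fx=3,fy=3))
E
```

```text
t 6.175 tcp [ 0.6146 -0.214   0.038 ] F [-1.8  2.7  5.3] M [ 0.87  0.41 -0.03] w 0.689
yaw 0.1523 tilt [0.0003 0.    ] shift tool [-76.9 -56.3   3. ] turn 0.0003
0.57 [259.4, 129.4, 46.5, 24.5]
```

View pics/c3.png

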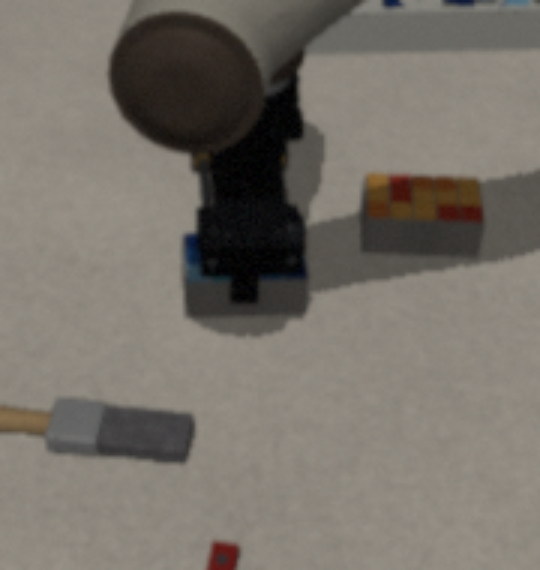

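Gripped: the opening is 0.689, which is 60 mm. Now I'll slide clear of the orange block and the brush, and turn to the jig's heading.

apply_moves(
  steps=[
    [[0,-6,-4,0,0,0,0],[0,-12,-9,0,0,0,0],[0,-14,-10,0,0,0,0],[0,-14,-10,0,0,0,0],[0,-14,-10,0,0,0,0],[0,-12,-9,0,0,0,0],[0,-6,-5,0,0,0,0],[0,0,0,0,0,0,0.06],[0,0,0,0,0,0,0.06],[0,0,0,0,0,0,0.06],[0,0,0,0,0,0,0.055],[0,0,0,0,0,0,0]],
  ],
)

```text
time_s: 7.78
tcp_pos: [0.5282, -0.1697, 0.0379]
ee_rot: [[0.997, -0.083, -0.001], [-0.083, -0.997, -0.0], [-0.001, 0.0, -1.0]]
wrist_force: [-2.2, 0.8, 6.6]
gripper_width: 0.682
```

```bash
python3 go.py .532 .06 .037 -.083
python3 - <<'E'
from h import *
b=capture("side")
cv2.imwrite("pics/c4.png",cv2.resize(b["color"][50:300,200:400][:,:,::-1],None,fx=2.3,fy=2.3))
E
```

```text
t 7.775 tcp [ 0.5282 -0.1697  0.0379] F [-2.2  0.8  6.6] M [ 0.27  0.32 -0.08] w 0.682
yaw -0.0834 tilt [-0.0008 -0.0001] shift tool [ -15.4 -229.3    0.9] turn -0.0004
```

View pics/c4.png

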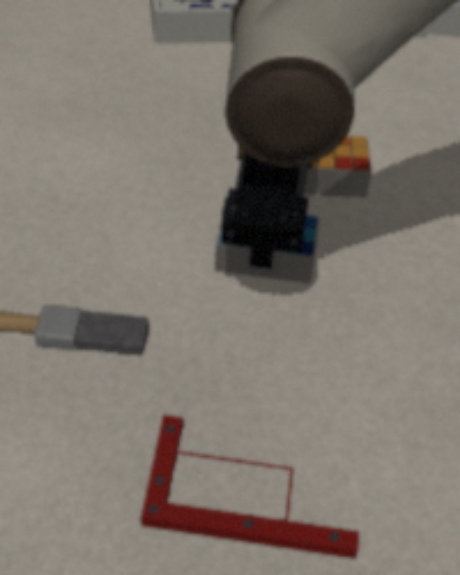

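The block follows flat and parallel to the jig, with the orange block untouched at crop (345,160). I'll slide towards the jig.

apply_moves(
  steps=[
    [[0,-1,-8,0,0,0,0],[0,-1,-16,0,0,0,0],[0,-1.5,-22,0,0,0,0],[0,-1.5,-25,0,0,0,0],[0,-1.5,-25,0,0,0,0],[0,-1.5,-25,0,0,0,0],[0,-1.5,-25,0,0,0,0],[0,-1.5,-25,0,0,0,0],[0,-1.5,-25,0,0,0,0],[0,-1.5,-20,0,0,0,0],[0,-1.4,-13,0,0,0,0],[0,0,0,0,0,0,0]],
  ],
)

```text
time_s: 9.32
tcp_pos: [0.5322, 0.0615, 0.0379]
ee_rot: [[0.997, -0.081, 0.0], [-0.081, -0.997, 0.001], [0.0, -0.001, -1.0]]
wrist_force: [-1.4, 3.2, 7.0]
gripper_width: 0.684
```

```bash
python3 go.py .54 .113 .037 -.083
python3 - <<'E'
from h import *
a=capture("top");b=capture("side")
x=cv2.resize(a["color"][150:320,180:350],None,fx=2.3,fy=2.3);y=cv2.resize(b["color"][160:330,220:390],None,fx=2.3,fy=2.3)
cv2.imwrite("pics/c5.png",np.hstack([x,y])[:,:,::-1])
for p in(a,b):
  for m in masks_of(p,"blue_block")[:1]:
    print(m["confidence"],m["box"])
E
```

```text
t 9.325 tcp [0.5322 0.0615 0.0379] F [-1.4  3.2  7. ] M [1.01 0.53 0.01] w 0.684
yaw -0.0813 tilt [0.0005 0.0008] shift tool [  3.6 -52.    1. ] turn 0.0017
```

View pics/c5.png

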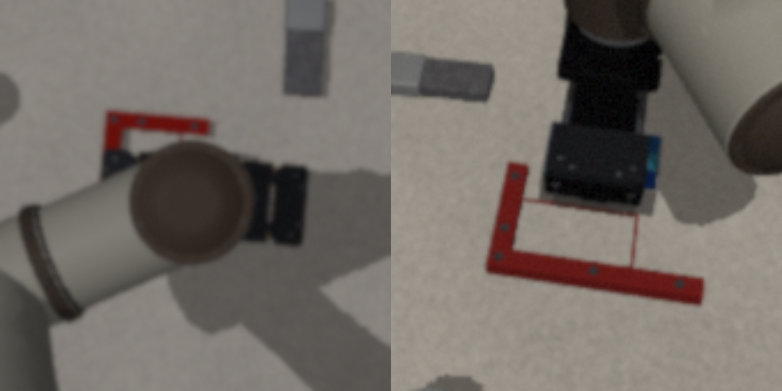

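The block's end is about 12–15 mm short of the short stop (crop 540 vs 524), parallel to it and clear. I'll slide toward the long stop and then creep.

apply_moves(
  steps=[
    [[0,0,-6,0,0,0,0],[0,0,-10,0,0,0,0],[0,0,-12,0,0,0,0],[0,0,-12,0,0,0,0],[0,0,-8,0,0,0,0],[0,0,-6,0,0,0,0],[0,0,-2,0,0,0,0],[0,0,0,0,0,0,0]],
  ],
)

```text
time_s: 10.52
tcp_pos: [0.5363, 0.1153, 0.0379]
ee_rot: [[0.997, -0.082, -0.001], [-0.082, -0.997, -0.001], [-0.001, 0.001, -1.0]]
wrist_force: [-0.9, -2.5, 7.9]
gripper_width: 0.684
```

apply_moves(
  steps=[
    [[0,0,-1,0,0,0,0],[0,0,-1,0,0,0,0],[0,0,-1,0,0,0,0],[0,0,-1,0,0,0,0],[0,0,0,0,0,0,0],[0,0,0,0,0,0,0]],
  ],
)

```text
time_s: 11.28
tcp_pos: [0.5366, 0.1188, 0.0379]
ee_rot: [[0.997, -0.083, -0.001], [-0.083, -0.997, -0.002], [-0.001, 0.002, -1.0]]
wrist_force: [-0.7, -3.6, 8.2]
gripper_width: 0.684
```

apply_moves(
  steps=[
    [[0,0,-1,0,0,0,0],[0,0,-1,0,0,0,0],[0,0,-1,0,0,0,0],[0,0,0,0,0,0,0]],
  ],
)

```text
time_s: 11.78
tcp_pos: [0.5368, 0.1218, 0.0379]
ee_rot: [[0.997, -0.083, -0.002], [-0.083, -0.997, -0.002], [-0.001, 0.002, -1.0]]
wrist_force: [0.1, -3.7, 8.1]
gripper_width: 0.687
```

apply_moves(
  steps=[
    [[0,0,-1,0,0,0,0],[0,0,-1,0,0,0,0],[0,0,0,0,0,0,0]],
  ],
)

```text
time_s: 12.15
tcp_pos: [0.5369, 0.1238, 0.038]
ee_rot: [[0.997, -0.083, -0.002], [-0.083, -0.997, -0.002], [-0.001, 0.002, -1.0]]
wrist_force: [-0.1, -4.8, 6.9]
gripper_width: 0.688
```

apply_moves(
  steps=[
    [[0,0,-1,0,0,0,0],[0,0,-1,0,0,0,0],[0,0,0,0,0,0,0]],
  ],
)

```text
time_s: 12.52
tcp_pos: [0.537, 0.1245, 0.038]
ee_rot: [[0.997, -0.081, -0.002], [-0.081, -0.997, -0.004], [-0.002, 0.004, -1.0]]
wrist_force: [1.3, -8.2, 8.3]
gripper_width: 0.685
```

Contact with the long stop: y force is rising and travel is lagging. Now along the long stop to the short one.

apply_moves(
  steps=[
    [[0,1.5,0,0,0,0,0],[0,1.5,0,0,0,0,0],[0,1.5,0,0,0,0,0],[0,1.5,0,0,0,0,0],[0,1.5,0,0,0,0,0],[0,0,0,0,0,0,0]],
  ],
)

```text
time_s: 13.28
tcp_pos: [0.5414, 0.1242, 0.0379]
ee_rot: [[0.997, -0.082, -0.008], [-0.082, -0.997, -0.004], [-0.008, 0.005, -1.0]]
wrist_force: [-8.6, -3.3, 13.6]
gripper_width: 0.69
```

apply_moves(
  steps=[
    [[0,1,0,0,0,0,0],[0,1,0,0,0,0,0],[0,1,0,0,0,0,0],[0,0,0,0,0,0,0]],
  ],
)

```text
time_s: 13.78
tcp_pos: [0.5443, 0.1239, 0.0379]
ee_rot: [[0.997, -0.082, -0.008], [-0.082, -0.997, -0.004], [-0.008, 0.005, -1.0]]
wrist_force: [-8.3, -3.6, 14.4]
gripper_width: 0.689
```

apply_moves(
  steps=[
    [[0,1,0,0,0,0,0],[0,1,0,0,0,0,0],[0,0,0,0,0,0,0]],
  ],
)

```text
time_s: 14.15
tcp_pos: [0.5463, 0.1238, 0.0379]
ee_rot: [[0.997, -0.082, -0.008], [-0.082, -0.997, -0.004], [-0.008, 0.005, -1.0]]
wrist_force: [-9.5, -3.4, 14.8]
gripper_width: 0.689
```

apply_moves(
  steps=[
    [[0,1,0,-0.5,0,0,0],[0,1,0,0,0,0,0],[0,0,0,0,0,0,0]],
  ],
)

```text
time_s: 14.52
tcp_pos: [0.5483, 0.1236, 0.0379]
ee_rot: [[0.997, -0.082, -0.008], [-0.082, -0.997, -0.004], [-0.008, 0.005, -1.0]]
wrist_force: [-7.8, -3.6, 12.5]
gripper_width: 0.687
```

apply_moves(
  steps=[
    [[0,1,0,0,0,0,0],[0,1,0,0,0,0,0],[0,0,0,0,0,0,0]],
  ],
)

```text
time_s: 14.9
tcp_pos: [0.5503, 0.1235, 0.0379]
ee_rot: [[0.997, -0.082, -0.009], [-0.082, -0.997, -0.004], [-0.008, 0.005, -1.0]]
wrist_force: [-7.2, -3.7, 11.6]
gripper_width: 0.69
```

apply_moves(
  steps=[
    [[0,1,0,0,0,0,0],[0,1,0,0,0,0,0],[0,0,0,0,0,0,0]],
  ],
)

```text
time_s: 15.28
tcp_pos: [0.552, 0.1233, 0.0379]
ee_rot: [[0.997, -0.082, -0.009], [-0.082, -0.997, -0.004], [-0.009, 0.005, -1.0]]
wrist_force: [-7.9, -3.2, 12.4]
gripper_width: 0.688
```

apply_moves(
  steps=[
    [[0,1,0,0,0,0,0],[0,1,0,0,0,0,0],[0,0,0,0,0,0,0]],
  ],
)

```text
time_s: 15.65
tcp_pos: [0.5521, 0.1232, 0.0378]
ee_rot: [[0.996, -0.083, -0.013], [-0.084, -0.996, -0.005], [-0.012, 0.006, -1.0]]
wrist_force: [-13.9, -0.5, 14.8]
gripper_width: 0.687
```

```bash
python3 go.py .552 .123 .038 -.083
python3 - <<'E'
from h import *
a=capture("top");b=capture("side")
x=cv2.resize(a["color"][180:280,200:300],None,fx=3.9,fy=3.9);y=cv2.resize(b["color"][220:320,250:350],None,fx=3.9,fy=3.9)
cv2.imwrite("pics/c6.png",np.hstack([x,y])[:,:,::-1])
E
```

```text
t 15.65 tcp [0.5521 0.1232 0.0378] F [-13.9  -0.5  14.8] M [0.23 3.76 0.13] w 0.687
yaw -0.0836 tilt [-0.0127 -0.0046] shift tool [-0.1  0.3 -0.2] turn -0.0006
```

View pics/c6.png

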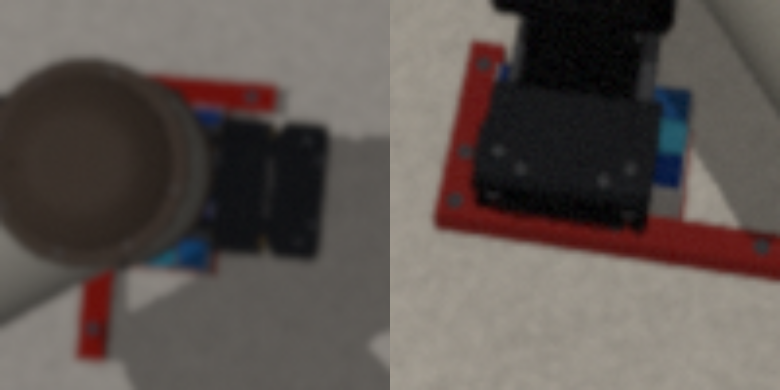

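The x contact is confirmed: motion stopped and Fx is −14 N. The pictures show the end at the short stop and the side at the long stop. The y push has slackened, so I'll renew it.

apply_moves(
  steps=[
    [[0,0,-1,0,0,0,0],[0,0,-1,0,0,0,0],[0,0,-1,0,0,0,0],[0,0,0,0,0,0,0]],
  ],
)

```text
time_s: 16.25
tcp_pos: [0.5521, 0.1235, 0.0379]
ee_rot: [[0.996, -0.083, -0.015], [-0.083, -0.996, -0.008], [-0.014, 0.01, -1.0]]
wrist_force: [-10.5, -10.7, 16.3]
gripper_width: 0.689
```

apply_moves(
  steps=[
    [[0,0.5,-1,0,0,0,0],[0,0.5,-1,0,0,0,0],[0,0,0,0,0,0,0],[0,0,0,0,0,0,0]],
  ],
)

```text
time_s: 16.75
tcp_pos: [0.5522, 0.1236, 0.0378]
ee_rot: [[0.996, -0.084, -0.018], [-0.084, -0.996, -0.011], [-0.017, 0.013, -1.0]]
wrist_force: [-10.4, -14.5, 18.7]
gripper_width: 0.685
```

apply_moves(
  steps=[
    [[0,0.8,0,-0.4,0.003,0.005,0],[0,0.8,0,-0.4,0.003,0.005,0],[0,0.4,0,-0.4,0.003,0.005,0],[0,0,0,0,0,0,0],[0,0,0,0,0,0,0]],
  ],
)

```text
time_s: 17.38
tcp_pos: [0.5521, 0.1234, 0.0377]
ee_rot: [[0.996, -0.084, -0.007], [-0.084, -0.996, -0.005], [-0.006, 0.005, -1.0]]
wrist_force: [-13.8, -12.3, 16.1]
gripper_width: 0.684
```

```bash
python3 go.py .552 .123 .038 -.083
```

```text
t 17.375 tcp [0.5521 0.1234 0.0377] F [-13.8 -12.3  16.1] M [-3.64  3.99  0.14] w 0.684
yaw -0.0845 tilt [-0.0066 -0.0046] shift tool [-0.1  0.4 -0.3] turn -0.0015
```

apply_moves(
  steps=[
    [[0,1,-0.5,-0.5,0,0.003,0],[0,1,-0.5,-0.5,0,0.003,0],[0,1,-0.5,-0.5,0,0,0],[0,0,0,0,0,0,0],[0,0,0,0,0,0,0],[0,0,0,0,0,0,0]],
  ],
)

```text
time_s: 18.12
tcp_pos: [0.5522, 0.1234, 0.0377]
ee_rot: [[0.996, -0.086, -0.007], [-0.086, -0.996, -0.007], [-0.007, 0.008, -1.0]]
wrist_force: [-16.9, -12.2, 14.1]
gripper_width: 0.683
```

```bash
python3 go.py .552 .123 .038 -.083
python3 - <<'E'
from h import *
a=capture("top");b=capture("side")
x=cv2.resize(a["color"][180:280,200:300],None,fx=3.9,fy=3.9);y=cv2.resize(b["color"][220:320,250:350],None,fx=3.9,fy=3.9)
cv2.imwrite("pics/c7.png",np.hstack([x,y])[:,:,::-1])
E
```

```text
t 18.125 tcp [0.5522 0.1234 0.0377] F [-16.9 -12.2  14.1] M [-3.37  5.    0.22] w 0.683
yaw -0.0858 tilt [-0.0072 -0.0072] shift tool [-0.2  0.5 -0.3] turn -0.0028
```

View pics/c7.png

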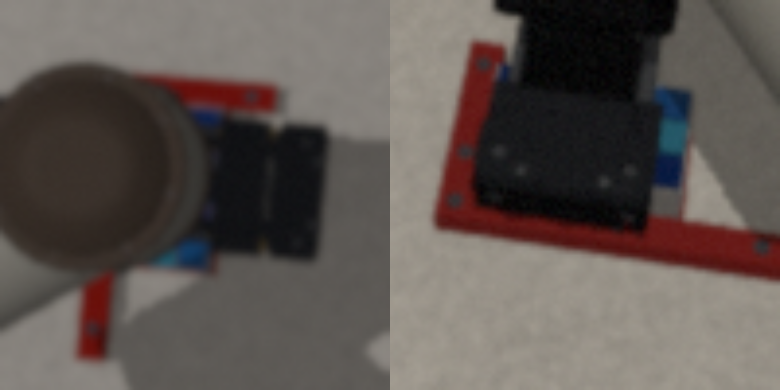

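```bash
python3 - <<'E'
from h import *
b=capture("side");q=(.6015,.1486,-.083);c,s=np.cos(q[2]),np.sin(q[2])
for n,x,y,z in(("far top",-.1,-.06,.04),("near top",-.1,0,.04),("near at stop h",-.1,0,.014),("L end",-.16,0,.014),("S end",0,-.09,.014)):
    u=proj(b,[q[0]+c*x-s*y,q[1]+s*x+c*y,z]); print(n,np.round([(u[0]-250)*3.9+390,(u[1]-220)*3.9]))
for t in("orange_block","brush","jar"): print(t,masks_of(b,t)[0]["box"])
E
```

```text
far top [696.  85.]
near top [684. 187.]
near at stop h [679. 216.]
L end [803. 235.]
S end [505.  41.]
orange_block [340.3, 106.4, 20.7, 27.8]
brush [175.6, 183.0, 88.3, 24.3]Traceback (most recent call last):
  File "<stdin>", line 5, in <module>
IndexError: list index out of range
```

The predicted home corners match the picture within about one native pixel, and both stop forces are steady. I'll hand in.

```bash
python3 -c "
from h import *
print(r.finish_job()); s=sense(); print(s['wrist_force'],s['tcp_pos'])"
```

```text
the job is handed in; nothing more can be done
None
the job is handed in; nothing more can be done
```

I gripped the blue block across its 60 mm width with the fingertips above the stop height. I slid it flat past the brush, first against the long stop and then along it into the short stop. I handed the job in at about 18 s, still gripping and pushing on both stops.

**Last checks that agreed:**
- **Push:** the wrist force was about −17 N in x and −12 N in y, so there is pressure toward both stops. After the block reached the short stop, pushing further moved the tool by less than 0.5 mm.
- **Position:** the seen corners of the block match the predicted home corners within about one image pixel, roughly 2 mm. The finger heading is −0.086 rad, against a jig heading of about −0.083 rad.
- **Flatness:** the tool tilt was below 0.011 rad, and the block showed no sign of lifting.

**Not settled:**
- **Force on each stop:** it was not measured separately. The arm also presses down at about 14 N, so some of the sideways push goes into friction on the bench.
- **Neighbours:** the brush was found again within about 3 pixels of where it started. In the last picture the arm partly hid the orange block, and the network did not find the jar. Neither was near the path, and I saw no contact with them.
- **Contact point:** the block met the short stop about 3 mm further along in x than I had estimated, probably because I gripped it slightly off centre.

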